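# Fit the food processor's blade and load it with cheese

## Task

Get the food processor ready to grate cheese. First fit the chopping blade in the bowl: set its hub over the drive shaft, turn it until the splines mesh, push it down fully home and let go. Then tip the steel prep tray over the bowl so that all five cheese chunks slide off into the bowl, and set the empty tray back flat on the worktop, without disturbing the mug, cup, jar and snack bowl around.

Things in the scene. Friction and masses are not known exactly. Their poses are not given: they have to be found in the camera images.
- bowl_rim (a point): Centre of the open mouth of the food processor's clear round bowl, 205 mm above the worktop. Mouth 176 mm inside dia, 184 outside; inner floor 99 mm below the rim. It is locked on a white round motor base (196 mm dia) with a dial on its front (-x); a grey bowl handle stands out 137 mm from the axis at +y, below the rim. z up.
- seat (a point): Top of the low grey boss (42 mm dia) in the middle of the bowl floor, on the bowl's axis, 87 mm below the rim (118 mm above the worktop): the foot of the blade's hub rests here when fully home. Unmeshed, the hub's keys stop on the tops of the shaft's teeth with the foot 32 mm above this seat.
- shaft_top (a point): On the axis of the upright steel drive shaft in the bowl, level with the top of its six teeth, 32 mm above the seat. x lies along a tooth (one every 60 degrees; 33 mm over the tips, 5 mm wide, 32 mm long) and turns with the shaft. A round tapered nose (21 mm dia at its root, 9 at its top) stands 20 mm above the teeth and centres the hub. z up.
- shaft (a joint): Turn of the drive shaft (rad, anticlockwise from above; 0: shaft_top's x along bowl_rim's x). Drag 0.25 N m, stays where left; pressed with under about 10 N the keys slide over the teeth without dragging it round. The blade meshes when the x axes of blade and shaft_top differ by a multiple of 60 degrees, with about 7 degrees of play either way.
- blade_grip (a point): Chopping blade: upright black plastic hub 105 mm tall, two curved steel wings low on it. About 160 g; starts standing on its foot on the worktop. This point is on its axis, in the ribbed round grip at the top (33 mm dia, from 74 to 98 mm above the foot), 90 mm above the foot. z up the axis; x along one of the six slots (every 60 degrees) between the socket's keys.
- blade_foot (a point): Centre of the underside of the blade's hub, 90 mm below blade_grip; same axes. The hub is 47 mm dia here; wings 12 and 38 mm above the foot, tips 75 mm from the axis. The socket is open below and 60 mm deep; its six keys (4.5 mm wide, 24 mm bore between them) run up its lowest 40 mm.
- tray_grip (a point): Steel prep tray with a straight black handle. This point: centre of the handle's section, 30 mm above the tray's underside, 118 mm behind the pan's centre. Handle 26 mm wide, 16 thick, from 91 to 173 mm behind the pan's centre. x along the handle to the pan and its open mouth, z up. About 200 g plus 100 g of cheese, balanced some 110 mm ahead: grip firmly.
- tray_lip (a point): Middle of the tray's open mouth, on top of the floor at its edge: 193 mm ahead of tray_grip along x, 27 mm below it; same axes. Pan 150 mm long, 120 wide, floor 3 thick, side walls 23 and back wall 31 mm high, no wall at the mouth. Its floor is polished: chunks start to slide at about 16 to 23 degrees of tip.
- chunk0_c (a point): Centre of yellow cheese chunk 0, 30 x 25 x 24 mm, 20 g, lying on the tray.
- chunk1_c (a point): Centre of yellow cheese chunk 1, 30 x 25 x 24 mm, 20 g, lying on the tray.
- chunk2_c (a point): Centre of yellow cheese chunk 2, 30 x 25 x 24 mm, 20 g, lying on the tray.
- chunk3_c (a point): Centre of yellow cheese chunk 3, 30 x 25 x 24 mm, 20 g, lying on the tray.
- chunk4_c (a point): Centre of yellow cheese chunk 4, 30 x 25 x 24 mm, 20 g, lying on the tray.
- mug: Turquoise mug with a handle (to its +y), dia 76 mm, 85 mm tall, in front of the food processor. Origin under its centre. To be left alone.
- pepper_jar: Amber jar with a gold cap, dia 64 mm, 110 mm tall. Origin under its centre. To be left alone.
- snack_bowl: White bowl, dia 130 mm, 55 mm tall. Origin under its centre. To be left alone.
- cup2: Turquoise cup without a handle, dia 74 mm, 80 mm tall. Origin under its centre. To be left alone.
Things that resemble listed ones, but are neither listed nor needed, are in the scene too. What is shaped like the part that bears chunk2_c but pink or turquoise is not meant.

How it is judged:
By the outcome, as a careful person would: the job done as asked, in the order asked, and still so for the second after the job is handed in, with the robot touching nothing.
It also fails if it takes over 69 s, if anything falls off the work surface, if the arm or the gripper's body presses on something with over 40 N, if the wrist force passes 120 N, or if a joint passes its speed limit or range.

## Robot

A 7-joint arm with a two-finger parallel gripper is mounted at the origin on the work surface. World frame = base frame: x ahead of the robot, y to its left, z up, the work surface at z = 0. Lengths are in m, angles in rad, forces in N, time in s.
With the tool pointing down it reaches from about 0.35 to 0.9 m from the base axis. Payload 8.1 kg.
Tool frame: the origin (TCP) lies at the very end of the fingers, on their centre line; the grasp point (between the pads) lies 19 mm behind it (arm.tcp_to_grasp is the z of the grasp point in the tool frame, in m); z points along the fingers, y is the line along which they close (so a half turn about z gives the same grasp; the last joint's range is limited). The gripper opens to 92 mm and grips with 3 to 60 N. Pads are 19 mm wide; open, the fingers measure 130 mm over their backs; the gripper's body (75 mm by 190 mm) begins 47 mm behind the grasp point.
Start: joints at [-1.227, 0.434, 0.025, 1.573, -0.012, 1.134, -0.075], TCP at [0.27, 0.564, 0.227] pointing down, gripper open.
Joint ranges: [-2.62, 2.62], [-0.44, 2.09], [-1.27, 1.32], [0.08, 2.57], [-1.32, 4.46], [0.12, 2], [-2.74, 2.74]. Speed limits (rad/s): [2.22, 2.22, 3.01, 3.01, 3.14, 3.14, 3.14].

## Interface

Orientations are given as a rotation vector (axis times angle).
In Python, from cell import readout, vision, sign_off, arm gives the robot as it stands. The module is installed in compiled form; this text tells all that it offers.
- The arm moves only by the shell command python3 -m creep 'ROWS' [FORCE]. ROWS is JSON, a list of rows, each a list of 5 numbers: the shift along the tool's x, y, z in units of 4 cm (1.0 is 4 cm), then the turn about the tool's z in units of 4 degrees (1.0 is 4 degrees), then the opening, from 0 (shut) to 1 (fully open). A call has 1 to 12 rows; each row shifts and turns the commanded pose from where the row before left it, along the tool's axes as they then stand; what a row does not reach is not made up. A row lasts 1/8 s, in which the tool goes at most 62.5 mm and 10.7 degrees, less where a joint would pass 70% of its speed; a pose out of reach is approached as far as the arm can. A call with a number of a shift or a turn outside -1 to 1 is refused whole. A call with a gripper value outside its range is refused whole. The fingers move at their own pace and stop on an object; FORCE is the grip in N (left out, the last holds). Time passes only in rows, so rows that do not move let the fingers close. It gives the time, the measured TCP pose, the force, the opening and the grip force at its end, in the units of the state.
- readout.observe(): the state, without advancing time (a new reading comes with each control period).
- vision.get_image(name): name is "side" or "top"; returns a dict with "pixels" (420x560x3 uint8, blue, green, red), "z_map" (420x560 float32, m along the optical axis (not along the pixel's ray), 0 where there is no reading), "camera_matrix" (3x3 intrinsics, pixels), "k1" (the pictures are not rectified: a ray, as slopes to the right and down, at radius r is drawn at 1 + k1 r^2 times it, then the intrinsics apply), "position" and "rotation" of the camera in the world. Camera axes: x right, y up, looking along -z (the intrinsics and any distortion apply to the point x, -y, -z); pixel columns grow to the right and rows downward; lengths in m; the calibration is good to about 2 mm. A picture is of the moment at which its call begins.
- sign_off(): hands the job in; it is judged then, once.
The state is a dict: "clock": time; "joints": joint angles; "dq": joint speeds; "joint_efforts": joint torques, N m; "position": TCP position; "ee_rot": TCP orientation; "force": force on the tool from outside, world axes, zero at the start; "ft_torque": the same for the moment, N m; "width": opening from 0.0 (shut) to 1.0 (fully open); "gripper_force": force on a finger pad.
Only numpy, scipy, OpenCV 4.12 (cv2) and the standard library are available. Lean on these libraries where they do the work, as an engineer would, in place of code of your own. Each camera call takes 0.05 s, during which the arm holds its last target. There are 200 camera calls.

## Working session

There is one attempt and no reset: what is moved stays moved. The work goes in short steps, Python scripts to look and compute and a shell command to move; the robot and the scene stay as the last step left them, time stands still between calls to the robot, and variables do not carry over. Pictures are saved under pics/ and viewed, at most 10 in all, crops included, and the job is handed in when it is done.

```bash
mkdir -p pics; ls; cat > h.py <<'E'
import numpy as np, cv2, pickle
from scipy.spatial.transform import Rotation as R
from cell import readout, vision, sign_off, arm
def grab(name):
    d=vision.get_image(name); pickle.dump(d,open(f'{name}.pkl','wb')); return d
def load(name): return pickle.load(open(f'{name}.pkl','rb'))
def rot(d):
    r=np.array(d['rotation'],float); return r if r.shape==(3,3) else R.from_rotvec(r).as_matrix()
def slopes(d,uv):
    return cv2.undistortPoints(np.array(uv,float).reshape(-1,1,2),np.array(d['camera_matrix']),np.array([d['k1'],0,0,0,0.])).reshape(-1,2)
def cloud(d):
    h,w=d['z_map'].shape; v,u=np.mgrid[:h,:w]
    s=slopes(d,np.stack([u,v],-1).reshape(-1,2)); z=d['z_map'].reshape(-1,1)
    p=np.hstack([s[:,:1]*z,-s[:,1:]*z,-z])@rot(d).T+np.array(d['position'])
    p[z[:,0]<=0]=np.nan
    return p.reshape(h,w,3)
def atz(d,uv,z):
    s=slopes(d,uv); r=np.c_[s[:,0],-s[:,1],-np.ones(len(s))]@rot(d).T; o=np.array(d['position'])
    return o+r*((z-o[2])/r[:,2])[:,None]
def proj(d,p):
    c=(np.array(p)-d['position'])@rot(d); x=c[:,0]/-c[:,2]; y=-c[:,1]/-c[:,2]; f=1+d['k1']*(x*x+y*y)
    K=np.array(d['camera_matrix']); return np.c_[K[0,0]*x*f+K[0,2],K[1,1]*y*f+K[1,2]]
E
python3 - <<'E'
from h import *
for n in('top','side'):
    d=grab(n); cv2.imwrite(f'pics/{n}0.png',d['pixels']); print(n,d['position'],d['rotation'],d['k1'],np.array(d['camera_matrix']).tolist(),(d['z_map']>0).mean())
print(readout.observe()); print(arm.tcp_to_grasp, [a for a in dir(arm) if a[0]!='_'])
E
```

```text
pics
top [ 0.45050457 -0.05908586  1.38112366] [ 0.09987664 -0.056593   -1.598883  ] -0.1539606280901191 [[457.7251192260706, 0.0, 277.9650303681539], [0.0, 457.7251192260706, 210.5568241048233], [0.0, 0.0, 1.0]] 0.9960459183673469
side [ 0.13007848 -0.50469263  0.84227889] [ 0.70428219 -0.2729921  -0.75993963] -0.09410238252309547 [[384.51713697700677, 0.0, 278.6245323377212], [0.0, 384.51713697700677, 208.02028696455608], [0.0, 0.0, 1.0]] 0.9962372448979592
{'clock': 0.1, 'joints': array([-1.22659008,  0.4351386 ,  0.02501288,  1.57396797, -0.01161506,
        1.13402404, -0.07507203]), 'dq': array([ 2.69627838e-05, -2.00857877e-03,  9.83543952e-04, -3.36886254e-03,
        1.31613808e-03, -8.26998348e-04, -2.61371849e-04]), 'joint_efforts': array([ 3.66232503e-03, -6.69122458e+01,  9.88323838e-01, -3.15146184e+01,
       -6.04909728e-02,  3.73635977e-02,  7.59763793e-05]), 'position': array([0.26992469, 0.56321187, 0.2260478 ]), 'ee_rot': array([-6.96105094e-01, -3.06331528e+00,  2.16877175e-03]), 'force': array([ 0.06370528, -0.18693299,  0.20057169]), 'ft_torque': array([-0.01677735, -0.02202916, -0.02597502]), 'gripper_force': 0.0, 'width': 0.9994375418287439}
-0.0188 ['PlanningError', 'tcp_to_grasp']
```

View pics/top0.png

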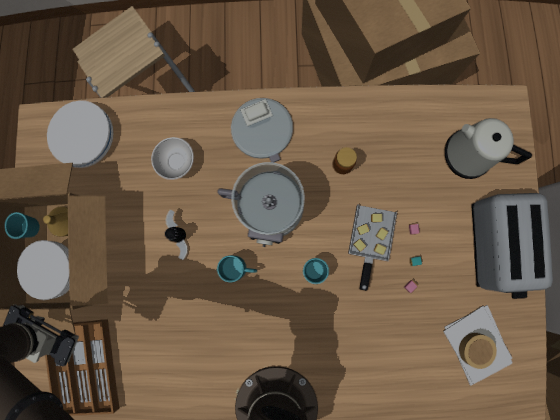

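View pics/side0.png

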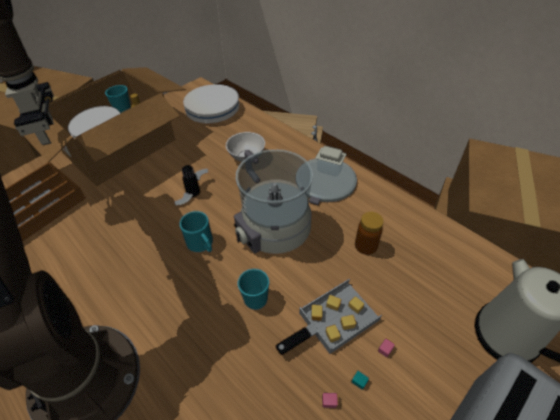

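```bash
python3 - <<'E'
from h import *
d=load('top'); P=cloud(d); I=d['pixels']
def reg(u0,u1,v0,v1): return P[v0:v1,u0:u1].reshape(-1,3), I[v0:v1,u0:u1].reshape(-1,3).astype(int)
b,c=reg(155,197,205,265)
m=b[:,2]>0.085; q=b[m]; print('blade top',m.sum(),q.mean(0),np.percentile(q[:,2],[50,95]))
m=(b[:,2]>0.008)&(b[:,2]<0.06); 
q=b[m]; r=np.linalg.norm(q[:,:2]-b[b[:,2]>0.085].mean(0)[:2],axis=1); print('wing maxr',r.max(), q[r>0.055].round(3)[::6].tolist())
b,c=reg(215,320,150,250)
m=(b[:,2]>0.198)&(b[:,2]<0.215); q=b[m,:2]; print('rim n',m.sum())
A=np.c_[2*q,np.ones(len(q))]; s=np.linalg.lstsq(A,(q**2).sum(1),rcond=None)[0]; print('rim c',s[:2],np.sqrt(s[2]+s[0]**2+s[1]**2), 'zmed',np.median(b[m,2]))
cc=s[:2]; r=np.linalg.norm(b[:,:2]-cc,axis=1); m=(r<0.03)&(b[:,2]>.11); print('shaft z',np.percentile(b[m,2],[5,50,95,100]),b[m&(b[:,2]>.155)].mean(0))
b,c=reg(340,405,200,295)
m=(c.max(1)<60)&(b[:,2]>0.025)&(b[:,2]<.06); q=b[m]; print('handle',m.sum(),q.mean(0),np.linalg.svd(q[:,:2]-q[:,:2].mean(0))[2][0], np.ptp((q[:,:2]-q[:,:2].mean(0))@np.linalg.svd(q[:,:2]-q[:,:2].mean(0),full_matrices=False)[2].T,axis=0))
m=(c[:,2]-c[:,0]>60)&(b[:,2]>0.015)&(c[:,1]>120); print('cheese',m.sum(),b[m].mean(0))
for n,(u0,u1,v0,v1) in dict(mug=(215,258,252,288),cup=(300,332,255,290),jar=(332,360,145,178),snack=(150,196,135,182)).items():
    q,_=reg(u0,u1,v0,v1); m=q[:,2]>0.045; print(n,q[m].mean(0).round(3),q[m].min(0).round(3),q[m].max(0).round(3))
s=[cv2.resize(I[v-w:v+w,u-w:u+w],(390,390),interpolation=cv2.INTER_CUBIC) for u,v,w in((176,235,28),(268,202,28))]
cv2.imwrite('pics/zoom.png',np.hstack(s))
E
```

```text
blade top 112 [0.52292313 0.28192491 0.10095776] [0.10152064 0.1077702 ]
wing maxr 0.11032381347441292 [[0.613, 0.345, 0.008], [0.593, 0.305, 0.042], [0.59, 0.305, 0.04], [0.588, 0.309, 0.037], [0.588, 0.291, 0.034], [0.584, 0.292, 0.041], [0.581, 0.292, 0.045], [0.578, 0.292, 0.043], [0.573, 0.242, 0.009], [0.47, 0.257, 0.017], [0.467, 0.264, 0.013], [0.464, 0.266, 0.018], [0.461, 0.27, 0.013], [0.459, 0.273, 0.014], [0.456, 0.275, 0.019], [0.453, 0.279, 0.014], [0.449, 0.272, 0.017]]
rim n 629
rim c [ 0.60261493 -0.00114861] 0.09026371892960755 zmed 0.20557287277671232
shaft z [0.11058527 0.12161611 0.16978065 0.17697466] [ 0.60223233 -0.00106884  0.16462061]
handle 230 [ 0.38658174 -0.27471016  0.03876073] [-0.97705452  0.21298937] [0.07968776 0.02761595]
cheese 15 [ 0.52355242 -0.29140618  0.02808098]
mug [0.417 0.107 0.075] [0.381 0.041 0.046] [0.458 0.153 0.093]
cup [ 0.405 -0.129  0.072] [ 0.372 -0.162  0.045] [ 0.443 -0.091  0.088]
jar [ 0.72  -0.22   0.101] [ 0.693 -0.252  0.045] [ 0.753 -0.191  0.119]
snack [0.76  0.3   0.053] [0.689 0.227 0.045] [0.817 0.355 0.063]
```

View pics/zoom.png

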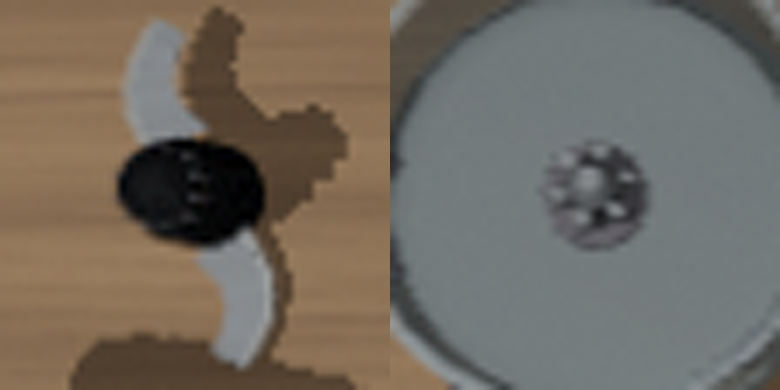

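```bash
cat >> h.py <<'E'
def togo(p=None,yaw=None):
    o=readout.observe(); M=R.from_rotvec(o['ee_rot']).as_matrix(); t=o['position']
    print('tcp',t.round(4),'toolx yaw %.1f'%np.degrees(np.arctan2(M[1,0],M[0,0])),'tilt %.2f'%np.degrees(np.arccos(-M[2,2])),'F',o['force'].round(1),'w %.3f g %.1f t %.2f'%(o['width'],o['gripper_force'],o['clock']),'q7 %.2f'%o['joints'][6])
    if p is not None: print('units tool xyz',((M.T@(np.array(p)-t))/0.04).round(2))
    return t,M
E
python3 - <<'E'
from h import *
for n in('top','side'):
    d=load(n); P=cloud(d).reshape(-1,3)
    q=P[(np.hypot(P[:,0]-.523,P[:,1]-.283)<.04)&(P[:,2]>.099)]; print(n,len(q),q.mean(0),(q.max(0)+q.min(0))/2,np.ptp(q,axis=0))
    for z in(.07,.045):
        q=P[(np.hypot(P[:,0]-.523,P[:,1]-.283)<.04)&(abs(P[:,2]-z)<.008)]; print(z,len(q),q.mean(0))
P=cloud(load('top')).reshape(-1,3)
for y in(.3,.35,.4,.45,.5,.55): 
    q=P[(abs(P[:,1]-y)<.025)&(P[:,0]>.2)&(P[:,0]<.7)]; print(y,q[:,2].max().round(3),q[q[:,2]>.1][:,0].round(2)[[0,-1]] if (q[:,2]>.1).any() else '')
togo([.523,.284,.25])
print(M:=None)
E
```

```text
top 80 [0.5232466  0.28320365 0.10308718] [0.5224757  0.28418089 0.10422077] [0.03162279 0.0273367  0.00988669]
0.07 62 [0.52045111 0.27366112 0.06893295]
0.045 50 [0.5411854  0.28434504 0.04229613]
side 50 [0.52320052 0.28122899 0.10203812] [0.52429459 0.27996714 0.10187799] [0.0264858  0.03009887 0.00565031]
0.07 78 [0.51889588 0.27214967 0.06920939]
0.045 65 [0.51938552 0.27094373 0.04414576]
0.3 0.746 [0.54 0.2 ]
0.35 0.751 [0.25 0.21]
0.4 0.749 [0.27 0.21]
0.45 0.687 [0.63 0.26]
0.5 0.609 [0.63 0.2 ]
0.55 0.53 [0.7  0.22]
tcp [0.2699 0.5632 0.226 ] toolx yaw 154.4 tilt 0.08 F [ 0.1 -0.2  0.2] w 0.999 g 0.0 t 0.10 q7 -0.08
units tool xyz [-8.72 -3.56 -0.59]
None
```

```bash
python3 -m creep '[[0,0,-1,0,1],[0,0,-1,0,1],[-0.5,-0.2,-1,0,1],[-1,-0.4,0,0,1],[-1,-0.4,0,0,1],[-1,-0.4,0,0,1],[-1,-0.4,0,0,1],[-1,-0.4,0,0,1],[-1,-0.4,0,0,1],[-1,-0.4,0.5,0,1],[-1,-0.4,0.5,0,1],[0,0,0,0,1]]'; python3 -c "
from h import *
togo([.5232,.2825,.15])"
```

```text
clock: 1.6
position: [0.5196, 0.2895, 0.3047]
ee_rot: [-0.706, -3.06, 0.007]
force: [0.2, 0.5, -0.4]
width: 1.001
gripper_force: 0.0
tcp [0.5196 0.2895 0.3047] toolx yaw 154.0 tilt 0.25 F [ 0.2  0.5 -0.4] w 1.001 g 0.0 t 1.60 q7 0.58
units tool xyz [-0.16 -0.1   3.87]
```

```bash
python3 -m creep '[[-0.16,-0.1,1,0,1],[0,0,1,0,1],[0,0,1,0,1],[0,0,1,0,1],[0,0,1,0,1],[0,0,0.6,0,1],[0,0,0.2,0,1],[0,0,0,0,1]]'; python3 -c "
from h import *
togo([.5232,.2825,.071])"
```

```text
clock: 2.6
position: [0.5217, 0.2883, 0.0749]
ee_rot: [-0.695, -3.063, -0.0]
force: [-0.8, 0.0, 0.2]
width: 1.0
gripper_force: 0.0
tcp [0.5217 0.2883 0.0749] toolx yaw 154.4 tilt 0.02 F [-0.8  0.   0.2] w 1.000 g 0.0 t 2.60 q7 0.63
units tool xyz [-0.1  -0.11  0.1 ]
```

```bash
python3 -m creep '[[-0.1,-0.1,0.08,0,1],[0,0,0,0,0.3],[0,0,0,0,0],[0,0,0,0,0],[0,0,0,0,0],[0,0,0,0,0]]' 35; python3 -c "
from h import *
togo([.5232,.2825,.071])"
```

```text
clock: 3.35
position: [0.5238, 0.2824, 0.0715]
ee_rot: [-0.696, -3.064, -0.0]
force: [-0.1, 0.4, 0.4]
width: 0.504
gripper_force: 0.0
tcp [0.5238 0.2824 0.0715] toolx yaw 154.4 tilt 0.00 F [-0.1  0.4  0.4] w 0.504 g 0.0 t 3.35 q7 0.64
units tool xyz [ 0.01 -0.01  0.01]
```

```bash
python3 -m creep '[[0,0,0,0,0],[0,0,0,0,0],[0,0,0,0,0],[0,0,-0.5,0,0],[0,0,-1,0,0],[0,0,-1,0,0],[0,0,-1,0,0],[0,0,-1,0,0],[0,0,-0.8,0,0],[0,0,-0.4,0,0]]' 35; python3 -c "
from h import *
d=grab('side');cv2.imwrite('pics/s1.png',d['pixels'][60:320,120:380]);grab('top')
togo([.6025,-.0011,.30])
P=cloud(load('top')).reshape(-1,3);
"
```

```text
clock: 4.6
position: [0.5239, 0.2821, 0.3007]
ee_rot: [0.697, 3.063, 0.001]
force: [0.3, -0.1, -2.3]
width: 0.353
gripper_force: 32.0
tcp [0.5241 0.2824 0.3003] toolx yaw 154.4 tilt 0.08 F [-0.1  0.1 -2.7] w 0.353 g 32.0 t 4.70 q7 0.60
units tool xyz [-4.83 -5.54  0.01]
```

View pics/s1.png

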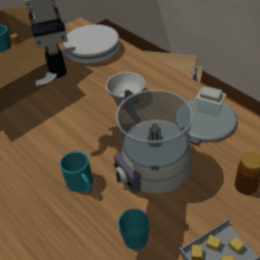

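```bash
python3 -m creep '[[-0.3,-0.3,0,0,0],[-0.6,-0.7,0,0,0],[-0.6,-0.7,0,0,0],[-0.6,-0.7,0,0,0],[-0.6,-0.7,0,0,0],[-0.6,-0.7,0,0,0],[-0.6,-0.7,0,0,0],[-0.6,-0.7,0,0,0],[-0.3,-0.3,0,0,0],[0,0,0,0,0]]'; python3 -c "
from h import *
P=cloud(load('side')).reshape(-1,3); q=P[(abs(P[:,2]-.204)<.006)&(np.hypot(P[:,0]-.6025,P[:,1])<.11)][:,:2]
s=np.linalg.lstsq(np.c_[2*q,np.ones(len(q))],(q**2).sum(1),rcond=None)[0]; print('side rim',len(q),s[:2],np.sqrt(s[2]+s[0]**2+s[1]**2))
togo([.6025,-.0011,.30])
"
```

```text
clock: 5.95
position: [0.6016, -0.0006, 0.2985]
ee_rot: [-0.7, -3.061, 0.001]
force: [0.2, 0.6, -1.3]
width: 0.358
gripper_force: 32.0
side rim 658 [ 0.6019425  -0.00272105] 0.09075835511139244
tcp [ 6.016e-01 -6.000e-04  2.985e-01] toolx yaw 154.2 tilt 0.10 F [ 0.2  0.6 -1.3] w 0.358 g 32.0 t 5.95 q7 1.13
units tool xyz [-0.03 -0.   -0.04]
```

```bash
python3 -m creep '[[0,-0.02,0.7,0,0],[0,0,0.7,0,0],[0,0,0.4,0,0],[0,0,0,0,0]]'; python3 -m creep '[[0,0,0.05,0,0],[0,0,0.05,0,0],[0,0,0,0,0]]'; python3 -c "
from h import *
togo([.6023,-.0015,.2215])"
```

```text
clock: 6.45
position: [0.6013, 0.0011, 0.2267]
ee_rot: [-0.694, -3.063, 0.0]
force: [0.7, -0.6, -0.8]
width: 0.351
gripper_force: 32.0
clock: 6.82
position: [0.6017, 0.0005, 0.2239]
ee_rot: [0.696, 3.063, 0.001]
force: [0.8, 1.5, -1.4]
width: 0.354
gripper_force: 32.0
tcp [6.017e-01 5.000e-04 2.239e-01] toolx yaw 154.4 tilt 0.04 F [ 0.8  1.5 -1.4] w 0.354 g 32.0 t 6.83 q7 1.15
units tool xyz [-0.03 -0.04  0.06]
```

```bash
python3 -m creep '[[-0.03,-0.04,0.04,0,0],[0,0,0.04,0,0],[0,0,0,0,0]]';  python3 -m creep '[[0,0,0.04,0,0],[0,0,0.04,0,0],[0,0,0,0,0]]'
```

```text
clock: 7.2
position: [0.6026, -0.002, 0.2216]
ee_rot: [0.696, 3.061, 0.001]
force: [-1.3, -1.0, 7.7]
width: 0.355
gripper_force: 32.7
clock: 7.58
position: [0.6039, -0.0023, 0.2212]
ee_rot: [0.696, 3.058, 0.003]
force: [-6.1, -1.1, 25.4]
width: 0.362
gripper_force: 36.6
```

```bash
python3 -m creep '[[0,0,-0.09,0,0],[0,0,0,0,0]]';  python3 -m creep '[[0,0,0,-1,0],[0,0,0,-1,0],[0,0,0,0,0]]'; python3 -c "
from h import *
togo([.6023,-.0015,.2215])"
```

```text
clock: 7.82
position: [0.6026, -0.0017, 0.2215]
ee_rot: [0.696, 3.062, 0.001]
force: [0.4, -1.2, 7.4]
width: 0.355
gripper_force: 34.3
clock: 8.2
position: [0.6028, -0.0018, 0.2215]
ee_rot: [0.479, 3.103, 0.001]
force: [0.8, -0.6, 7.8]
width: 0.354
gripper_force: 34.3
tcp [ 0.6028 -0.0018  0.2215] toolx yaw 162.4 tilt 0.11 F [ 0.8 -0.6  7.8] w 0.354 g 34.3 t 8.20 q7 1.28
units tool xyz [ 0.01  0.   -0.  ]
```

```bash
python3 -m creep '[[0,0,0,-1,0],[0,0,0,-1,0],[0,0,0,-1,0],[0,0,0,-1,0],[0,0,0,0,0]]'; python3 -m creep '[[0,0,0,-1,0],[0,0,0,-1,0],[0,0,0,-1,0],[0,0,0,-1,0],[0,0,0,0,0]]'
```

```text
clock: 8.82
position: [0.6025, -0.0018, 0.2209]
ee_rot: [0.045, 3.14, 0.0]
force: [2.6, 0.5, 3.8]
width: 0.353
gripper_force: 34.0
clock: 9.45
position: [0.6021, -0.0012, 0.2203]
ee_rot: [-0.391, 3.117, 0.001]
force: [3.2, 1.1, -2.1]
width: 0.358
gripper_force: 32.5
```

```bash
python3 -m creep '[[0,0,0.1,0,0],[0,0,0.1,0,0],[0,0,0,0,0]]'; python3 -m creep '[[0,0,0.15,0,0],[0,0,0.15,0,0],[0,0,0.15,0,0],[0,0,0,0,0]]'
```

```text
clock: 9.82
position: [0.6022, -0.0013, 0.2127]
ee_rot: [-0.392, 3.116, 0.001]
force: [2.3, 2.7, 1.4]
width: 0.356
gripper_force: 32.6
clock: 10.32
position: [0.6025, -0.0012, 0.1947]
ee_rot: [-0.393, 3.116, 0.001]
force: [4.3, 2.7, 0.7]
width: 0.355
gripper_force: 32.5
```

```bash
python3 -m creep '[[0,0,0.1,0,0],[0,0,0.06,0,0],[0,0,0,0,0]]'; python3 -m creep '[[0,0,0.06,0,0],[0,0,0,0,0]]'
```

```text
clock: 10.7
position: [0.6035, -0.001, 0.19]
ee_rot: [-0.393, 3.113, 0.001]
force: [2.9, 4.1, 11.6]
width: 0.354
gripper_force: 33.2
clock: 10.95
position: [0.6045, -0.0007, 0.1895]
ee_rot: [-0.393, 3.11, 0.001]
force: [0.0, 3.8, 25.4]
width: 0.356
gripper_force: 36.5
```

```bash
python3 -m creep '[[0,0,-0.05,0,0.75],[0,0,0,0,0.75],[0,0,0,0,0.75],[0,0,0,0,0.75],[0,0,-0.4,0,0.75],[0,0,-0.8,0,0.75],[0,0,-1,0,0.8],[0,0,-1,0,1],[0,0,0,0,1]]'; python3 -c "
from h import *
d=load('side'); P=cloud(d).reshape(-1,3); c=d['pixels'].reshape(-1,3).astype(int)
m=(c.max(1)<60)&(P[:,2]>.026)&(P[:,2]<.06)&(np.hypot(P[:,0]-.39,P[:,1]+.275)<.07); q=P[m]; 
u=np.linalg.svd(q[:,:2]-q[:,:2].mean(0),full_matrices=False)[2]; print('side handle',len(q),q.mean(0),u[0],np.ptp((q[:,:2]-q[:,:2].mean(0))@u.T,axis=0))
d=grab('top'); P=cloud(d).reshape(-1,3); q=P[(np.hypot(P[:,0]-.602,P[:,1])<.014)]; print('hub top z',np.percentile(q[:,2],[10,50,95]))
togo([.401,-.278,.30])
"
```

```text
clock: 12.08
position: [0.6037, -0.0018, 0.3206]
ee_rot: [-0.392, 3.11, -0.001]
force: [-0.2, -0.5, -0.7]
width: 0.965
gripper_force: 0.0
side handle 453 [ 0.3819706  -0.27570536  0.03661436] [-0.96999094  0.24314108] [0.08209861 0.02757163]
hub top z [0.7359888  0.73739623 0.73913963]
tcp [ 0.6027 -0.0018  0.3183] toolx yaw -165.6 tilt 0.22 F [-0.1 -0.4 -0.2] w 0.983 g 0.0 t 12.12 q7 1.78
units tool xyz [ 6.6  -5.44  0.44]
```

```bash
python3 -m creep '[[0.4,-0.3,0,0,1],[0.75,-0.62,0,0,1],[0.75,-0.62,0,0,1],[0.75,-0.62,0,0,1],[0.75,-0.62,0,0,1],[0.75,-0.62,0,0,1],[0.75,-0.62,0,0,1],[0.75,-0.62,0,0,1],[0.75,-0.62,0,0,1],[0.2,-0.15,0.4,0,1]]';python3 -m creep '[[0,0,0.6,1,1],[0,0,0.6,1,1],[0,0,0.6,1,1],[0,0,0.6,1,1],[0,0,0.6,1,1],[0,0,0.6,1,1],[0,0,0.6,0.9,1],[0,0,0,0,1]]'; python3 -c "
from h import *
togo([.398,-.278,.0115])
d=grab('top');P=cloud(d).reshape(-1,3); q=P[(np.hypot(P[:,0]-.602,P[:,1])<.014)]; print('hub top z',np.percentile(q[:,2],[10,50,95]))
"
```

```text
clock: 13.38
position: [0.3968, -0.28, 0.2999]
ee_rot: [0.385, -3.118, 0.001]
force: [0.2, -0.4, -1.0]
width: 0.996
gripper_force: 0.0
clock: 14.38
position: [0.3972, -0.2764, 0.1303]
ee_rot: [-0.362, -3.116, -0.002]
force: [-1.2, -0.4, 0.2]
width: 1.0
gripper_force: 0.0
tcp [ 0.3972 -0.2764  0.1303] toolx yaw 166.8 tilt 0.29 F [-1.2 -0.4  0.2] w 1.000 g 0.0 t 14.38 q7 2.01
units tool xyz [-0.04 -0.04  2.97]
hub top z [0.21888216 0.22243905 0.22564535]
```

```bash
python3 -m creep '[[-0.04,-0.04,0.8,0,1],[0,0,0.8,0,1],[0,0,0.8,0,0.8],[0,0,0.5,0,0.6],[0,0,0.04,0,0.4],[0,0,0,0,0],[0,0,0,0,0],[0,0,0,0,0],[0,0,0,0,0],[0,0,0,0,0],[0,0,0,0,0]]' 60; python3 -c "
from h import *
togo([.398,-.278,.0115])
"
```

```text
clock: 15.8
position: [0.4014, -0.2787, 0.0146]
ee_rot: [0.361, 3.12, 0.0]
force: [-0.1, 1.5, 6.5]
width: 0.276
gripper_force: 59.8
tcp [ 0.4014 -0.2787  0.0146] toolx yaw 166.8 tilt 0.02 F [-0.1  1.5  6.5] w 0.276 g 59.8 t 15.80 q7 2.11
units tool xyz [ 0.09 -0.    0.08]
```

```bash
python3 -m creep '[[0,0,-0.3,0,0],[0,0,-0.5,0,0],[0,0,-0.5,0,0],[0,0,0,0,0]]'; python3 -c "
from h import *
togo([.398,-.278,.0115])
d=grab('side'); grab('top'); cv2.imwrite('pics/s2.png',np.hstack([d['pixels'][230:400,220:420],load('top')['pixels'][180:350,300:500]]))
P=cloud(load('top')).reshape(-1,3); c=load('top')['pixels'].reshape(-1,3).astype(int)
m=(np.hypot(P[:,0]-.515,P[:,1]+.303)<.05); q=P[m]; A=np.c_[(q[:,:2]-[.515,-.303])@np.array([[.973,.228],[-.228,.973]]),np.ones(len(q))]
print('plane fwd,left slope,z',np.linalg.lstsq(A,q[:,2],rcond=None)[0])
"
```

```text
clock: 16.3
position: [0.4018, -0.2793, 0.0676]
ee_rot: [0.361, 3.119, -0.001]
force: [-0.9, 0.2, -3.4]
width: 0.278
gripper_force: 59.8
tcp [ 0.4018 -0.2793  0.0676] toolx yaw 166.8 tilt 0.13 F [-0.9  0.2 -3.4] w 0.278 g 59.8 t 16.30 q7 2.07
units tool xyz [0.1  0.01 1.4 ]
plane fwd,left slope,z [ 0.04515702 -0.00785809  0.06272832]
```

View pics/s2.png

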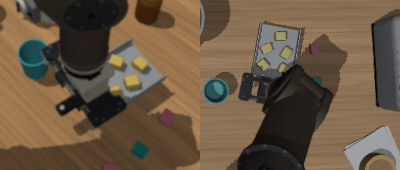

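```bash
python3 -m creep '[[0,0,-0.4,0,0],[0,0,-0.8,0,0],[0,0,-0.8,0,0],[0,0,-0.8,-0.5,0],[0,0,-0.7,-1,0],[0,0,-0.6,-1,0],[0,0,-0.4,-1,0],[0,0,-0.2,-1,0],[0,0,0,-1,0],[0,0,0,-1,0],[0,0,0,-0.6,0],[0,0,0,0,0]]'; python3 -c "
from h import *
togo([.3755,-.107,.255])
"
```

```text
clock: 17.9
position: [0.4007, -0.2786, 0.2533]
ee_rot: [0.415, -3.112, -0.002]
force: [0.3, 0.4, -3.3]
width: 0.274
gripper_force: 59.8
tcp [ 0.4007 -0.2786  0.2533] toolx yaw -164.8 tilt 0.12 F [ 0.3  0.4 -3.3] w 0.274 g 59.8 t 17.90 q7 2.41
units tool xyz [-0.52  4.31 -0.04]
```

```bash
python3 -m creep '[[0,0.3,0,0,0],[0,0.55,0,0,0],[-0.1,0.6,0,0,0],[-0.1,0.6,0,0,0],[-0.1,0.6,0,0,0],[-0.1,0.6,0,-0.5,0],[-0.1,0.55,0,-0.8,0],[0,0.3,0,-0.8,0],[0,0.1,0,-0.3,0],[0,0,0,0,0]]'; python3 -c "
from h import *
togo([.3755,-.107,.255])
c=np.array([.6022,-.0018]);t,M=togo(); f=-M[:2,0]; print('lip',t[:2]+.193*f,'d along/left of centre',(c-t[:2])@f,(t[:2]-c)@np.array([-f[1],f[0]]))
d=grab('side');grab('top'); cv2.imwrite('pics/s3.png',np.hstack([d['pixels'][100:350,150:430],load('top')['pixels'][120:370,180:460]]))
"
```

```text
clock: 19.15
position: [0.3741, -0.1124, 0.2544]
ee_rot: [-0.674, 3.068, -0.0]
force: [0.2, -1.2, -4.0]
width: 0.276
gripper_force: 59.8
tcp [ 0.3741 -0.1124  0.2544] toolx yaw -155.2 tilt 0.01 F [ 0.2 -1.2 -4. ] w 0.276 g 59.8 t 19.15 q7 2.16
units tool xyz [-0.09  0.11 -0.02]
tcp [ 0.3741 -0.1124  0.2544] toolx yaw -155.2 tilt 0.01 F [ 0.2 -1.2 -4. ] w 0.276 g 59.8 t 19.15 q7 2.16
lip [ 0.5493243  -0.03154923] d along/left of centre 0.25347608615548867 -0.004847606781069948
```

View pics/s3.png

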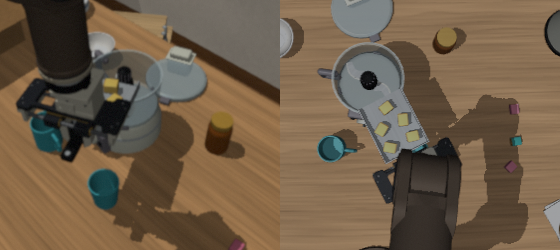

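```bash
python3 -m creep '[[-0.15,0.12,0.3,0,0],[-0.05,0,0.25,0,0],[0,0,0.1,0,0],[0,0,0,0,0]]'; python3 -m creep '[[0,0,0.05,0,0],[0,0,0.05,0,0],[0,0,0,0,0]]'
```

```text
clock: 19.75
position: [0.379, -0.1045, 0.2278]
ee_rot: [0.674, -3.067, -0.0]
force: [0.6, 0.6, -3.1]
width: 0.279
gripper_force: 59.8
clock: 20.12
position: [0.3793, -0.1044, 0.2243]
ee_rot: [-0.674, 3.068, 0.0]
force: [-0.7, -0.6, -2.7]
width: 0.275
gripper_force: 59.8
```

```bash
cat >> h.py <<'E'
def pan():
    d=grab('top'); P=cloud(d); t,M=togo(); f=-M[:2,0]; l=np.array([-f[1],f[0]]); c=np.array([.6022,-.0018])
    hsv=cv2.cvtColor(d['pixels'],cv2.COLOR_BGR2HSV).reshape(-1,3); P=P.reshape(-1,3)
    a=(P[:,:2]-t[:2])@f; b=(P[:,:2]-t[:2])@l
    m=(a>.03)&(a<.2)&(abs(b)<.075)&(hsv[:,1]>110)&(abs(hsv[:,0].astype(int)-26)<9)&(hsv[:,2]>90)&(P[:,2]>.1)
    print('cheese px',m.sum(),'a range',a[m].min().round(3) if m.any() else '',a[m].max().round(3) if m.any() else '')
    s=(a>.06)&(a<.18)&(abs(b)<.05)&(hsv[:,1]<60)&(P[:,2]>.1)&(P[:,2]<.4)
    if s.sum()>30:
        k=np.polyfit(a[s],P[s,2],1)
        for _ in range(5):
            r=P[s,2]-np.polyval(k,a[s]); g=abs(r)<.006; k=np.polyfit(a[s][g],P[s,2][g],1)
        print('pan tilt deg %.1f n %d/%d'%(-np.degrees(np.arctan(k[0])),g.sum(),s.sum()),'z at a=.12: %.3f'%np.polyval(k,.12))
    n=(np.hypot(*(P[:,:2]-c).T)<.086)&(hsv[:,1]>110)&(abs(hsv[:,0].astype(int)-26)<9)&(P[:,2]<.2); print('cheese px in bowl',n.sum())
E
python3 -m creep '[[0,0,-0.1,0,0],[0,0,0,0,0]]' 25; python3 -c "
from h import *
pan()"
```

```text
clock: 20.38
position: [0.3797, -0.1044, 0.2288]
ee_rot: [-0.674, 3.067, -0.0]
force: [-0.3, -0.2, -4.2]
width: 0.283
gripper_force: 25.0
tcp [ 0.3796 -0.1044  0.2286] toolx yaw -155.2 tilt 0.04 F [-0.4 -0.2 -3.3] w 0.281 g 25.0 t 20.43 q7 2.15
cheese px 22 a range 0.064 0.149
pan tilt deg 2.8 n 1217/1263 z at a=.12: 0.212
cheese px in bowl 1
```

```bash
python3 -m creep '[[0,0,0,0,0],[0,0,-0.1,0,0]]' 14; python3 -c "
from h import *
pan()"
```

```text
clock: 20.68
position: [0.3793, -0.1043, 0.2324]
ee_rot: [0.674, -3.068, -0.0]
force: [0.4, 0.2, -1.8]
width: 0.282
gripper_force: 14.0
tcp [ 0.3796 -0.1044  0.2329] toolx yaw -155.2 tilt 0.03 F [-0.1 -0.2 -1.2] w 0.281 g 14.0 t 20.73 q7 2.15
cheese px 30 a range 0.057 0.151
pan tilt deg 4.0 n 1200/1252 z at a=.12: 0.213
cheese px in bowl 1
```

```bash
python3 -m creep '[[-0.06,0,-0.2,0,0],[-0.1,0,-0.2,0,0],[-0.1,0,-0.2,0,0],[-0.1,0,-0.2,0,0],[-0.1,0,-0.2,0,0],[0,0,0,0,0]]' 14; python3 -c "
from h import *
pan()"
```

```text
clock: 21.48
position: [0.3968, -0.0965, 0.2729]
ee_rot: [-0.675, 3.067, -0.0]
force: [0.5, -0.3, -2.7]
width: 0.277
gripper_force: 14.0
tcp [ 0.3965 -0.0965  0.2726] toolx yaw -155.2 tilt 0.06 F [ 1.7  0.3 -1.7] w 0.283 g 14.0 t 21.52 q7 2.12
cheese px 149 a range 0.047 0.161
pan tilt deg 17.6 n 1071/1115 z at a=.12: 0.223
cheese px in bowl 1
```

```bash
python3 -m creep '[[-0.12,0,-0.2,0,0],[-0.14,0,-0.2,0,0],[-0.14,0,-0.2,0,0],[-0.14,0,-0.2,0,0],[-0.14,0,-0.2,0,0],[-0.14,0,-0.15,0,0],[0,0,0,0,0],[0,0,0,0,0]]' 14; python3 -c "
from h import *
pan()"
```

```text
clock: 22.52
position: [0.4261, -0.0828, 0.3183]
ee_rot: [-0.674, 3.068, 0.0]
force: [1.7, 1.2, -1.1]
width: 0.278
gripper_force: 14.0
tcp [ 0.426  -0.0829  0.3183] toolx yaw -155.2 tilt 0.04 F [ 0.9  0.8 -1.4] w 0.282 g 14.0 t 22.57 q7 2.08
cheese px 129 a range 0.147 0.198
pan tilt deg 51.4 n 347/1414 z at a=.12: 0.201
cheese px in bowl 193
```

```bash
python3 -c "
from h import *
d=load('top');s=grab('side'); cv2.imwrite('pics/s4.png',np.hstack([cv2.resize(s['pixels'][130:280,210:360],(390,390)),cv2.resize(d['pixels'][150:290,220:360],(390,390))]))
"
```

```text
(no output)
```

View pics/s4.png

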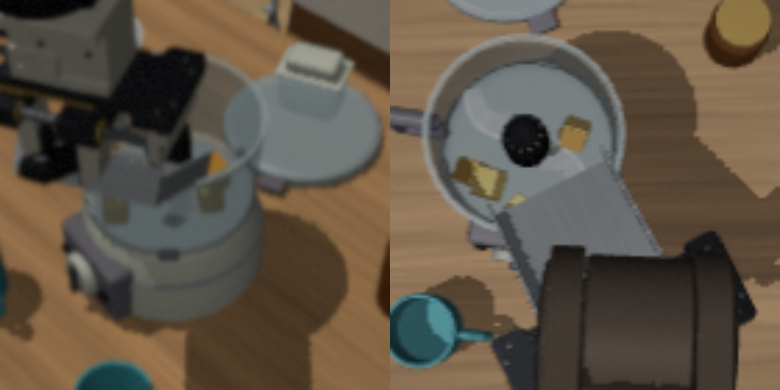

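```bash
python3 -m creep '[[0,0,0,0,0],[0,0,0,0,0],[0,0,-0.2,0,0],[0,0,-0.5,0,0],[0,0,-0.5,0,0],[0.2,0,-0.4,0,0],[0.3,0,0,0,0],[0,0,0,0,0]]' 60; python3 -c "
from h import *
pan()
s=grab('side'); d=load('top');cv2.imwrite('pics/s5.png',np.hstack([cv2.resize(s['pixels'][130:280,210:360],(390,390)),cv2.resize(d['pixels'][150:290,220:360],(390,390))]))
"
```

```text
clock: 23.62
position: [0.4065, -0.0919, 0.3819]
ee_rot: [0.673, -3.068, -0.0]
force: [0.9, 0.7, -2.5]
width: 0.276
gripper_force: 60.0
tcp [ 0.407  -0.0915  0.3818] toolx yaw -155.2 tilt 0.05 F [ 0.2 -0.7 -2.4] w 0.279 g 60.0 t 23.68 q7 2.09
cheese px 79 a range 0.149 0.2
pan tilt deg 63.0 n 193/1575 z at a=.12: 0.242
cheese px in bowl 205
```

View pics/s5.png

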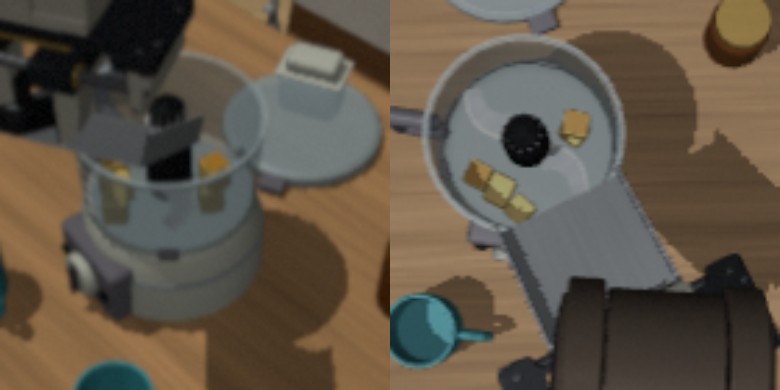

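```bash
python3 -m creep '[[0.2,-0.3,0,0,0],[0.4,-0.6,0,0,0],[0.3,-0.7,0,0,0],[0.2,-0.8,0,0,0],[0,-0.8,0,0,0],[0,-0.8,0,0,0],[0,-0.6,0,0,0],[0,-0.35,0,0,0],[0,0,0,0.5,0],[0,0,0,1,0],[0,0,0,1,0],[0,0,0,1,0]]'; python3 -m creep '[[0,0,0.3,1,0],[0,0,0.6,1,0],[0,0,0.7,1,0],[0,0,0.7,1,0],[0,0,0.6,1,0],[0,0,0.4,1,0],[0,0,0,0,0]]'; python3 -c "
from h import *
pan(); togo([.45,-.289,.17])
d=load('top')
P=cloud(d).reshape(-1,3); hsv=cv2.cvtColor(d['pixels'],cv2.COLOR_BGR2HSV).reshape(-1,3)
"
```

```text
clock: 25.22
position: [0.4505, -0.2885, 0.3824]
ee_rot: [-0.291, 3.128, 0.001]
force: [-0.2, 0.6, -1.7]
width: 0.279
gripper_force: 60.0
clock: 26.1
position: [0.4501, -0.2881, 0.2496]
ee_rot: [-0.36, -3.119, -0.002]
force: [-0.8, 0.3, -1.5]
width: 0.281
gripper_force: 60.0
tcp [ 0.4506 -0.2887  0.2505] toolx yaw 166.9 tilt 0.04 F [ 0.7 -0.9 -2.7] w 0.279 g 60.0 t 26.15 q7 1.95
cheese px 0 a range  
pan tilt deg 35.2 n 942/947 z at a=.12: 0.146
cheese px in bowl 206
tcp [ 0.4506 -0.2887  0.2505] toolx yaw 166.9 tilt 0.04 F [ 0.7 -0.9 -2.7] w 0.279 g 60.0 t 26.15 q7 1.95
units tool xyz [ 0.01 -0.01  2.01]
```

```bash
python3 -m creep '[[0,0,0.4,0,0],[0,0,0.7,0,0],[0,0,0.7,0,0],[0,0,0.6,0,0],[0,0,0.4,0,0],[0,0,0.2,0,0],[0,0,0,0,0]]'; python3 -m creep '[[0,0,0.05,0,0],[0,0,0.1,0,0],[0,0,0,0,0]]' 14; python3 -c "
from h import *
togo([.401,-.278,.0146])"
```

```text
clock: 27.02
position: [0.4508, -0.2895, 0.1302]
ee_rot: [-0.361, -3.121, -0.0]
force: [-0.4, -0.3, -2.6]
width: 0.276
gripper_force: 60.0
clock: 27.4
position: [0.4508, -0.2894, 0.1243]
ee_rot: [-0.361, -3.121, -0.0]
force: [-0.3, 0.3, -1.9]
width: 0.285
gripper_force: 14.0
tcp [ 0.4508 -0.2894  0.1243] toolx yaw 166.8 tilt 0.01 F [-0.3  0.3 -1.9] w 0.285 g 14.0 t 27.40 q7 2.02
units tool xyz [ 1.28 -0.01  2.74]
```

```bash
python3 -m creep '[[0.18,0,0.26,0,0],[0.18,0,0.26,0,0],[0.18,0,0.26,0,0],[0.18,0,0.26,0,0],[0,0,0,0,0]]' 12; python3 -c "
from h import *
pan(); togo([.401,-.278,.0146])"
```

```text
clock: 28.02
position: [0.4217, -0.2825, 0.0818]
ee_rot: [-0.362, -3.119, -0.001]
force: [-0.3, 1.0, -0.9]
width: 0.28
gripper_force: 12.0
tcp [ 0.4223 -0.2827  0.0823] toolx yaw 166.8 tilt 0.06 F [-0.3 -0.3 -1.5] w 0.286 g 12.0 t 28.07 q7 2.06
cheese px 0 a range  
cheese px in bowl 213
tcp [ 0.4223 -0.2827  0.0823] toolx yaw 166.8 tilt 0.06 F [-0.3 -0.3 -1.5] w 0.286 g 12.0 t 28.07 q7 2.06
units tool xyz [ 0.54 -0.01  1.69]
```

```bash
python3 -m creep '[[0.12,0,0.26,0,0],[0.1,0,0.26,0,0],[0.1,0,0.26,0,0],[0.08,0,0.26,0,0],[0.06,0,0.26,0,0],[0.04,0,0.2,0,0],[0,0,0.1,0,0],[0,0,0,0,0]]' 12; python3 -c "
from h import *
togo([.401,-.278,.0146])
P=cloud(grab('top')).reshape(-1,3); f=np.array([.973,-.228]); a=(P[:,:2]-[.4,-.278])@f; b=(P[:,:2]-[.4,-.278])@[.228,.973]
m=(a>.08)&(a<.18)&(abs(b)<.04)&(P[:,2]<.1); print(m.sum(),np.polyfit(a[m],P[m,2],1),P[m,2].min(),P[m,2].max())"
```

```text
clock: 29.08
position: [0.4033, -0.2783, 0.0185]
ee_rot: [-0.361, -3.12, -0.0]
force: [0.1, 0.3, -0.3]
width: 0.283
gripper_force: 12.0
tcp [ 0.4033 -0.2783  0.0185] toolx yaw 166.8 tilt 0.02 F [ 0.1  0.3 -0.3] w 0.283 g 12.0 t 29.07 q7 2.13
units tool xyz [ 0.06 -0.    0.1 ]
862 [-0.01424698  0.00718757] -0.002755465901328913 0.013612574512262388
```

```bash
python3 -m creep '[[0,0,0.08,0,0],[0,0,0.04,0,0],[0,0,0,0,0]]' 8; python3 -m creep '[[0,0,0,0,0.5],[0,0,0,0,0.8],[0,0,0,0,0.8],[0,0,0,0,0.8],[0,0,-0.3,0,0.8],[0,0,-0.8,0,0.8],[0,0,-1,0,0.8],[0,0,-1,0,0.8],[0,0,-1,0,0.8],[0,0,0,0,0.8]]'; python3 -c "
from h import *
togo()
d=grab('top'); grab('side'); P=cloud(d).reshape(-1,3); f=np.array([.973,-.228]); a=(P[:,:2]-[.4,-.278])@f; b=(P[:,:2]-[.4,-.278])@[.228,.973]
m=(a>.06)&(a<.18)&(abs(b)<.04)&(P[:,2]<.1); print(m.sum(),np.polyfit(a[m],P[m,2],1))
q=P[np.hypot(P[:,0]-.602,P[:,1]+.001)<.014]; print('hub',np.median(q[:,2]))
s=load('side'); cv2.imwrite('pics/end.png',np.hstack([cv2.resize(s['pixels'][120:380,180:440],(390,390)),cv2.resize(d['pixels'][130:310,210:390],(390,390),interpolation=cv2.INTER_CUBIC)]))"
```

```text
clock: 29.5
position: [0.403, -0.2783, 0.014]
ee_rot: [-0.361, -3.12, -0.0]
force: [-2.8, 0.7, 4.2]
width: 0.281
gripper_force: 8.0
clock: 30.75
position: [0.4048, -0.2794, 0.1814]
ee_rot: [0.361, 3.115, -0.003]
force: [0.1, 0.4, -0.6]
width: 0.799
gripper_force: 0.0
tcp [ 0.4048 -0.2794  0.1814] toolx yaw 166.8 tilt 0.36 F [ 0.1  0.4 -0.6] w 0.799 g 0.0 t 30.75 q7 1.99
1040 [-0.00256745  0.00464594]
hub 0.22240899874676945
```

View pics/end.png

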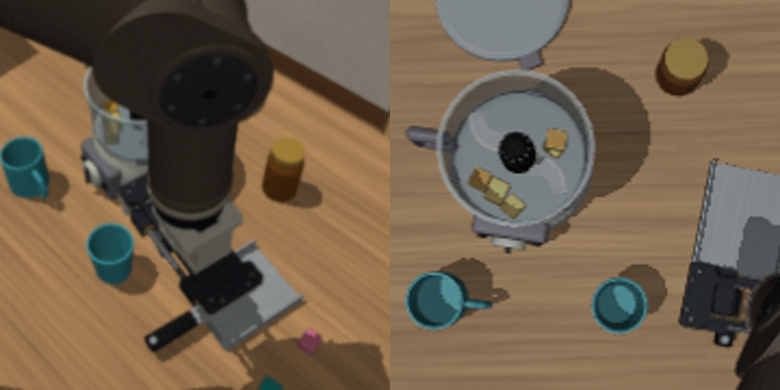

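```bash
python3 -c "
from h import *
d=load('top'); P=cloud(d); I=d['pixels']; hsv=cv2.cvtColor(I,cv2.COLOR_BGR2HSV)
m=((hsv[...,1]>95)&(abs(hsv[...,0].astype(int)-23)<12)&(np.hypot(P[...,0]-.602,P[...,1])<.08)&(P[...,2]<.19)).astype('uint8')
n,l,s,c=cv2.connectedComponentsWithStats(m)
for i in range(1,n):
    if s[i,4]>8: q=P[l==i]; print(s[i],c[i].round(),q.mean(0).round(3),np.percentile(q[:,2],[5,25,50,75,95]).round(3),np.ptp(q,axis=0).round(3))
cv2.imwrite('pics/bowl.png',cv2.resize(I[158:240,225:310],(680,600)[:2],interpolation=cv2.INTER_CUBIC))"
```

```text
[281 190  10  13  92] [286. 195.] [ 0.613 -0.05   0.162] [0.134 0.164 0.166 0.168 0.17 ] [0.028 0.025 0.051]
[247 207  25  24 166] [257. 218.] [0.557 0.032 0.134] [0.127 0.131 0.135 0.138 0.141] [0.064 0.065 0.033]
```

View pics/bowl.png

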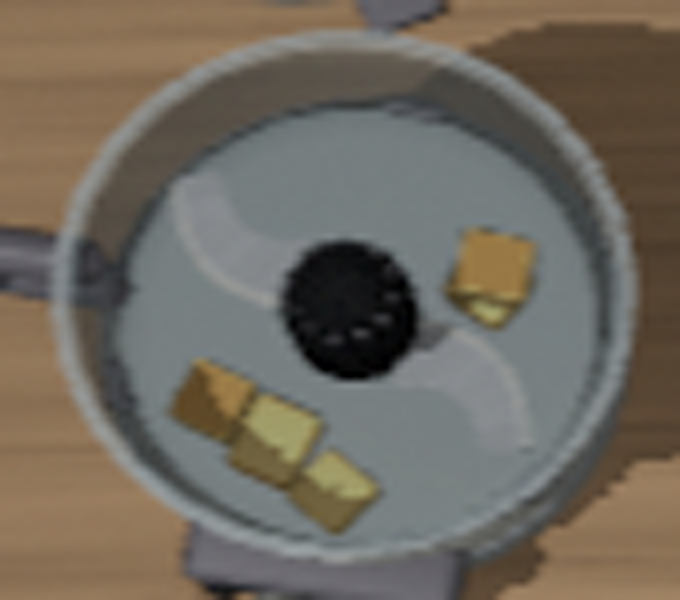

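```bash
python3 -c "
from h import *
print(sign_off())"
```

```text
the job is handed in; nothing more can be done
None
```

The blade is meshed and fully home. I count all five cheese chunks in the bowl, one of them mostly hidden under another. The empty tray is flat on the worktop where it started. The job was handed in at about 31 s; no verdict came back.

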